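# Open the red-lidded pastel box

### The arm

A 6-joint arm with a two-finger parallel gripper is mounted at the origin on the work surface. World frame = base frame: x ahead of the robot, y to its left, z up, the work surface at z = 0. Lengths are in mm, angles in rad, forces in N, time in s.
With the tool pointing down it reaches from about 350 to 975 mm from the base axis. Payload 7.1 kg.
Tool frame: the origin (TCP) lies on the front face of the gripper's body, between the roots of the fingers; the fingertips stand 80 mm ahead of it and the grasp point (between the pads) lies 61 mm ahead of it (env.tips_ahead is the distance from the TCP to the fingertips, in mm); z points along the fingers, y is the direction in which the jaws open and shut (so a half turn about z gives the same grasp; the last joint's range is limited). The gripper opens to 88 mm and grips with 3 to 60 N. Pads are 20 mm wide; open, the fingers measure 115 mm over their backs; the gripper's body (75 mm by 178 mm) begins 61 mm behind the grasp point.
Start: joints at [1.105, 0.423, 1.63, -0, 1.089, -0.019], TCP at [270.019, 563.645, 302.675] pointing down, gripper open.
Joint ranges: [-3, 3], [-0.9, 2.11], [0.09, 2.58], [-1.31, 4.45], [0.11, 2.69], [-2.54, 2.54]. Speed limits (rad/s): [2.39, 2.39, 3.01, 3.14, 3.14, 3.14].

### API

Orientations are given as a unit quaternion [x, y, z, w].
In Python, from station import env, set_gripper, viewer, workorder gives the robot as it stands. Calls block until the motion is done:
- env.reach(position, orientation): joint-space move of the TCP to a pose.
- env.move_l(position, rot=None, rate=150, f_stop=None): straight line of the TCP; rot=None keeps the orientation; rate is the mean speed in mm/s. With f_stop (N) it stops when the force on the tool has changed by that much, and returns True; else False.
- env.move_joints(angles): joint-space move.
- set_gripper(opening): finger opening in mm; the grip force is fixed at half the most; returns when the fingers have stopped.
- env.hold(seconds).
- env.ik(position, orientation): joint angles nearest the present ones, or None.
- env.read_state(): the state.
- viewer.camera(name): name is "side" or "top" or "wrist"; returns the picture (400x640x3 uint8, blue, green, red); there is no depth.
- viewer.camera_params(name): a dict with "fx", "fy", "cx", "cy" (pixels), "pose" (4x4, takes a point from camera to world coordinates); the wrist camera has in their place "tool_from_camera" (4x4, takes a point from camera to tool coordinates, whose origin is the TCP and whose axes are the flange's). Camera axes: x right, y up, looking along -z (the intrinsics and any distortion apply to the point x, -y, -z); pixel columns grow to the right and rows downward; lengths in mm; the calibration is good to about 2 mm. The wrist camera is an equidistant fisheye: a pixel r from the principal point sees the ray r / f radians off the axis. A picture is of the moment at which its call begins: read the wrist's pose just before it. camera_params takes no time and is no camera call.
A pose or a line that the arm cannot do raises env.IKError and nothing moves.
- workorder.sign_off(): hands the job in, once; it reports no verdict.
The state is a dict: "time_s": time; "qpos": joint angles; "dq": joint speeds; "tau": joint torques, N m; "tool_pos": TCP position; "orientation": TCP orientation; "force": force on the tool from outside, world axes, zero at the start; "wrist_torque": the same for the moment, N m; "width": finger opening in mm.
Only numpy, scipy, OpenCV 4.12 (cv2) and the standard library are available. Lean on these libraries where they do the work, as an engineer would, in place of code of your own. Each camera call takes 0.05 s, during which the arm holds its last target.

### The job

Open the pastel box that has the red lid: take the lid by its upright wooden grip, draw it straight out of its grooves, keeping it level so that it does not bind, and set it down (do not drop it) flat and right way up, about in the middle of the green cutting mat. Leave the blue lid where it is.

Things in the scene. Friction and masses are not known exactly. Their poses are not given: they have to be found in the camera images.
- red_lid: Red lid, loose in the red box's grooves: level plate 150 (x) by 72 (y) by 6 mm thick, origin at the plate's centre, z up. On top an upright pale wooden bar to grip, 14 mm thick along x, 44 wide along y, from 3 to 41 mm above the origin, its middle 45 mm from the origin towards -x. The lid slides out towards its own -x. At the start its centre lies 8 to 25 mm from the box's centre, towards -x.
- red_box: Wooden box of the red lid, fixed: 160 (x) by 86 (y) by 51 mm tall, origin mid underside. Its open end, -x, faces world +y within 10 degrees; the back is closed. The lid lies on ledges 36 mm above the bench (plate centre 39 mm), in grooves with 2 mm play each side and 2.5 mm in height, under lips 62 mm apart up to 51 mm. It is clear of them when its centre is 155 mm along -x from the origin.
- mat: Green cutting mat with a pale grid, fixed flat on the bench at the robot's left: 200 (x) by 260 (y) by 3 mm thick, origin at the centre of its underside. The lid lying on it has its plate's centre 6 mm above the bench. The bench between the red box and the mat is free.
- blue_lid: Bystander: blue lid of a second, equal box, same shape, size and grip as the red lid; origin at the centre of its plate. It lies beside the red one, nearer to or farther from the robot, at least 12 cm away in world x. Not to be moved.
There are look-alikes about, which are no part of the job. There is more than one size of the red_lid; the one meant has the size given above.

How it is judged (in metres and radians):
On the way:
1. the red lid has been drawn level almost all the way out of its grooves (plate centre more than 145 mm from the box's origin along its -x, tilted under 10 degrees) (x of red_lid in the frame of red_box below -0.145 m and angle between red_lid's own z axis and vertical below 0.175 rad), for 0.05 s.
At the end, for the whole second after the job is handed in: The red lid lies at rest, released, flat (within 10 degrees) and grip upwards on the green mat, its plate's centre within 50 mm of the mat's centre and less than 16 mm above the bench; the blue lid is within 15 mm of where it was (horizontal distance between red_lid and mat below 0.05 m and height (world z) of red_lid below 0.016 m and angle between red_lid's own z axis and vertical below 0.175 rad and linear speed of red_lid below 0.02 m/s and distance of blue_lid from where it was at the start of the episode below 0.015 m); the robot touches nothing.
It fails at once if the red lid is tipped more than 20 degrees from level (angle between red_lid's own z axis and vertical above 0.35 rad).
It fails at once if the red lid is dropped or thrown (moves faster than 0.6 m/s with no finger on it) (linear speed of red_lid above 0.6 m/s and contact force between the fingers and red_lid below 0.05 N).
It fails at once if the blue lid is moved by more than 15 mm (distance of blue_lid from where it was at the start of the episode above 0.015 m).
It also fails if it takes over 40 s, if anything falls off the work surface, if the arm or the gripper's body presses on something with over 40 N, if the wrist force passes 120 N, or if a joint passes its speed limit or range.

## Working session

There is one attempt and no reset: what is moved stays moved. The work goes in short steps, each a Python script; the robot and the scene stay as the last script left them, time stands still between calls to the robot, and variables do not carry over. Pictures are saved under pics/ and viewed, and the job is handed in when it is done.

```bash
ls; mkdir -p pics; python3 - <<'E'
from station import env,set_gripper,viewer,workorder
import cv2,numpy as np
np.set_printoptions(precision=4,suppress=True)
for n in ["top","side","wrist"]:
    im=viewer.camera(n); cv2.imwrite(f"pics/{n}0.png",im); p=viewer.camera_params(n); print(n,p)
s=env.read_state();print(s)
E
```

```text
pics
top {'fx': 410.0184789356953, 'fy': 410.0184789356953, 'cx': 325.40912824388977, 'cy': 201.7474705129959, 'pose': array([[ -0.0161,   0.9956,  -0.0927, 420.0539],
       [ -0.9999,  -0.0164,  -0.0019, -43.4122],
       [ -0.0034,   0.0926,   0.9957, 889.5188],
       [  0.    ,   0.    ,   0.    ,   1.    ]])}
side {'fx': 382.63003026134237, 'fy': 382.63003026134237, 'cx': 324.96041810246817, 'cy': 205.19194367528723, 'pose': array([[   0.8589,    0.3171,   -0.4022,  194.4029],
       [  -0.5121,    0.5436,   -0.665 , -544.3666],
       [   0.0077,    0.7771,    0.6293,  535.5537],
       [   0.    ,    0.    ,    0.    ,    1.    ]])}
wrist {'fx': 309.70691628693146, 'fy': 309.70691628693146, 'cx': 317.87683382476183, 'cy': 200.42861698573773, 'tool_from_camera': array([[ -0.0007,   0.9603,   0.279 ,  76.5994],
       [  1.    ,   0.0005,   0.0008,  -0.3998],
       [  0.0006,   0.279 ,  -0.9603, -83.4662],
       [  0.    ,   0.    ,   0.    ,   1.    ]])}
{'time_s': 0.15, 'qpos': array([ 1.105 ,  0.4237,  1.6305, -0.    ,  1.0886, -0.019 ]), 'dq': array([-0.0008, -0.003 , -0.0019,  0.0001,  0.0016, -0.0011]), 'tau': array([  0.0011, -54.4986, -27.392 ,   0.0644,   0.0205,  -0.0001]), 'tool_pos': array([269.9039, 563.3596, 302.0843]), 'orientation': array([ 0.2216,  0.9751, -0.0006, -0.0001]), 'force': array([ 0.9581, -0.0878,  0.0468]), 'wrist_torque': array([-0.029 ,  0.0058,  0.0107]), 'width': 87.53940541820293}
```

View pics/top0.png

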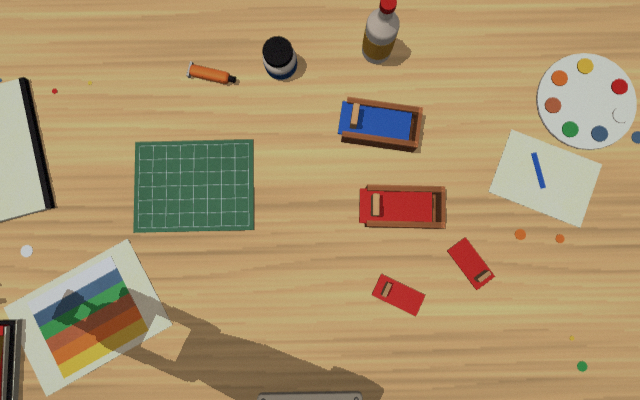

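View pics/side0.png

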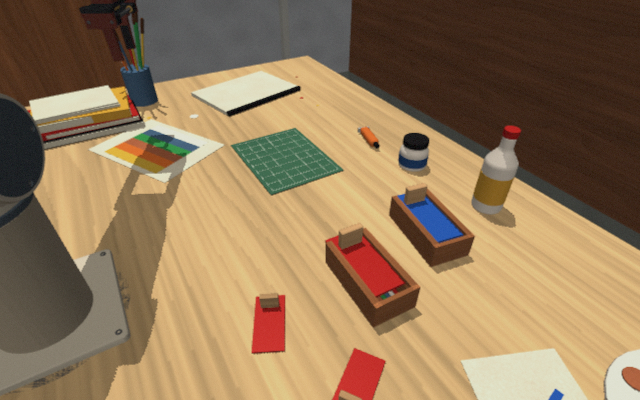

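View pics/wrist0.png

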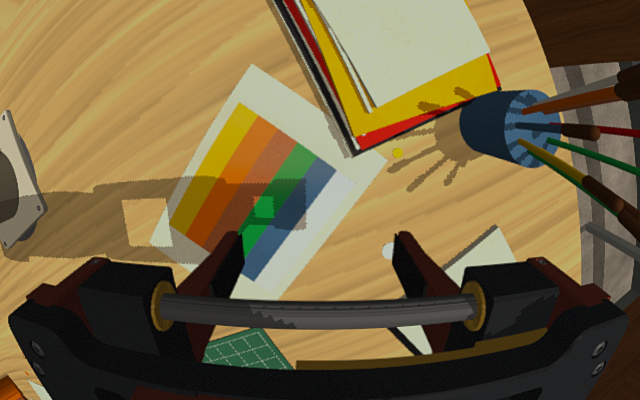

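```bash
cat > h.py <<'E'
import cv2,numpy as np
from scipy.spatial.transform import Rotation as R
np.set_printoptions(precision=3,suppress=True)
def unproj(p,uv,z):
    uv=np.atleast_2d(np.asarray(uv,float)); T=p["pose"]
    d=np.c_[(uv[:,0]-p["cx"])/p["fx"],-(uv[:,1]-p["cy"])/p["fy"],-np.ones(len(uv))]@T[:3,:3].T
    o=T[:3,3]; t=(z-o[2])/d[:,2]; return o+d*t[:,None]
def proj(p,X):
    c=(np.atleast_2d(X)-p["pose"][:3,3])@p["pose"][:3,:3]
    return np.c_[p["cx"]-p["fx"]*c[:,0]/c[:,2],p["cy"]+p["fy"]*c[:,1]/c[:,2]]
E
python3 - <<'E'
import cv2
im=cv2.imread('pics/top0.png')
cv2.imwrite('pics/t_crop.png',cv2.resize(im[170:320,345:505],None,fx=5,fy=4*1.25*0.8,interpolation=cv2.INTER_CUBIC)[:600])
im=cv2.imread('pics/side0.png')
cv2.imwrite('pics/s_crop.png',cv2.resize(im[180:330,240:480],None,fx=3.3,fy=3.3,interpolation=cv2.INTER_CUBIC))
E
```

```text
(no output)
```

View pics/t_crop.png

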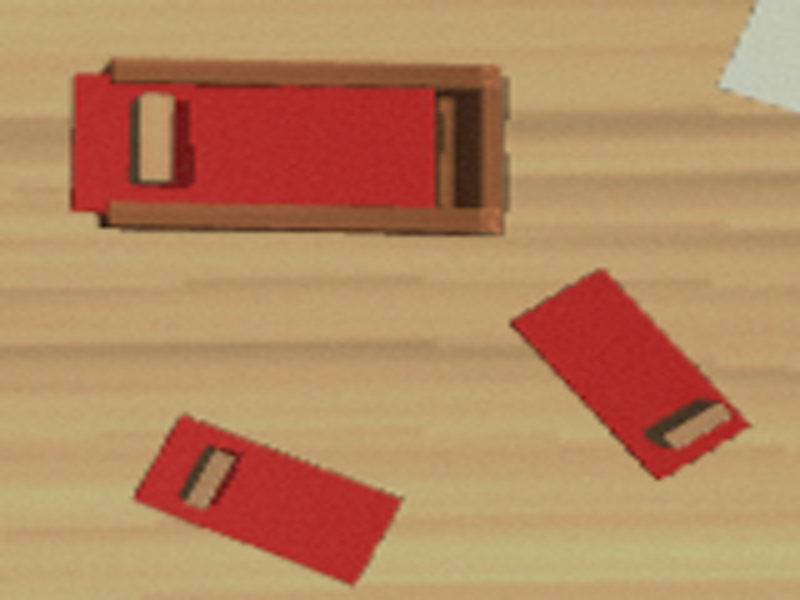

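View pics/s_crop.png

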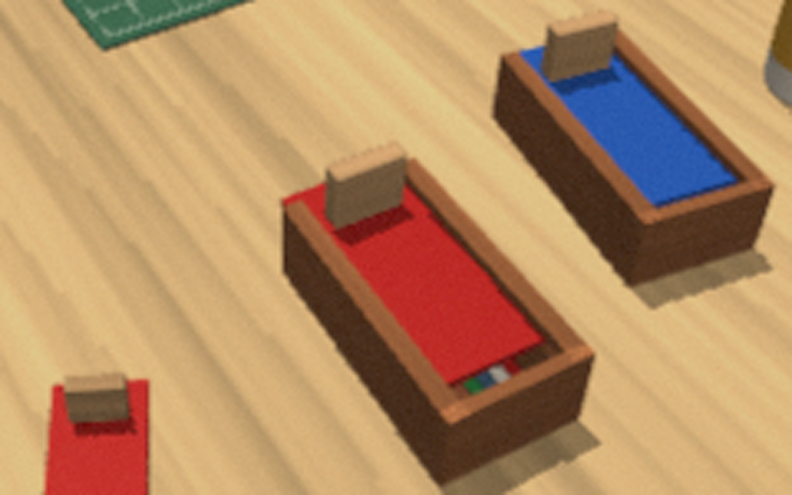

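```bash
python3 - <<'E'
from h import *
from station import viewer
p=viewer.camera_params("top")
c=lambda L:[(345+x/5,170+y/4) for x,y in L]
def show(n,L,z):
    X=unproj(p,c(L),z)[:,:2]; print(n,*X.round(1),'sides',np.linalg.norm(np.diff(np.vstack([X,X[:1]]),axis=0),axis=1),'ctr',X.mean(0))
show('box',[(110,57),(500,66),(503,234),(104,226)],51)
show('lidL/R',[(75,74),(437,90),(436,208),(70,211)],42)
show('bar',[(138,93),(175,93),(172,184),(135,184)],80)
im=cv2.imread('pics/top0.png'); 
m=cv2.inRange(cv2.cvtColor(im,cv2.COLOR_BGR2HSV),(60,60,20),(95,255,255))[130:245,120:265]
m=cv2.morphologyEx(m,cv2.MORPH_CLOSE,np.ones((5,5)))
r=cv2.minAreaRect(max(cv2.findContours(m,0,2)[0],key=cv2.contourArea)); b=cv2.boxPoints(r)+[120,130]
X=unproj(p,b,3)[:,:2]; print('mat',X,np.linalg.norm(np.diff(X,axis=0),axis=1),X.mean(0))
p2=viewer.camera_params("side")
# side: bar top corners
cs=lambda L:[(240+x/3.3,180+y/3.3) for x,y in L]
X=unproj(p2,cs([(327,163),(403,145),(407,157),(331,178)]),80)[:,:2];print('bar side',X,X.mean(0))
X=unproj(p2,cs([(290,203),(447,416),(592,354),(413,160)]),51)[:,:2];print('box side',X,X.mean(0))
E
```

```text
box [ 532.9 -128.1] [ 525.6 -288.5] [ 439.3 -286. ] [ 446.  -123.5] sides [160.574  86.334 162.714  87.042] ctr [ 485.949 -206.549]
lidL/R [ 525.5 -114.3] [ 514.6 -264.5] [ 453.3 -261.6] [ 454.2 -110.5] sides [150.611  61.327 151.111  71.312] ctr [ 486.905 -187.702]
bar [ 510.8 -135.9] [ 510.6 -150.6] [ 465.4 -148.1] [ 465.6 -133.5] sides [14.689 45.259 14.614 45.259] ctr [ 488.095 -141.991]
mat [[643.524 380.604]
 [642.373 117.817]
 [443.783 115.314]
 [444.781 372.741]] [262.789 198.606 257.429] [543.615 246.619]
bar side [[ 472.383 -133.427]
 [ 515.614 -142.08 ]
 [ 511.908 -151.062]
 [ 467.966 -144.287]] [ 491.968 -142.714]
box side [[ 455.358 -124.241]
 [ 445.595 -280.228]
 [ 527.633 -286.837]
 [ 533.602 -129.816]] [ 490.547 -205.28 ]
```

In the top view there are three red lids. One is seated in the wooden box at (403,207), and its plate measures 150×72. The loose ones at (470,263) and (399,294) are clearly smaller (about 95×45) and have no box. The enlarged crop confirms that the boxed one is meant. The bar top is about (489,-142), yaw about 2.7° off +y, and the lid is about 19.5 mm out, which is inside the 8–25 mm given. Next I hover and check with the wrist camera.

```bash
cat >> h.py <<'E'
def quat(a):  # a: angle (rad) of the draw direction from +y towards +x; tool y along it, z down
    s,c=np.sin(a),np.cos(a)
    return R.from_matrix(np.c_[[-c,s,0],[s,c,0],[0,0,-1]]).as_quat()
def wproj(p,st,X):
    Rt=R.from_quat(st["orientation"]).as_matrix(); M=p["tool_from_camera"]
    t=(np.atleast_2d(X)-st["tool_pos"])@Rt; c=(t-M[:3,3])@M[:3,:3]
    v=np.c_[c[:,0],-c[:,1],-c[:,2]]; r=np.hypot(v[:,0],v[:,1]); th=np.arctan2(r,v[:,2])
    return np.c_[p["cx"]+p["fx"]*th*v[:,0]/r,p["cy"]+p["fy"]*th*v[:,1]/r]
def wunproj(p,st,uv,z):
    uv=np.atleast_2d(np.asarray(uv,float)); d=(uv-[p["cx"],p["cy"]])/p["fx"]; th=np.hypot(*d.T)
    v=np.c_[d*(np.sin(th)/th)[:,None],np.cos(th)]*[1,-1,-1]
    Rt=R.from_quat(st["orientation"]).as_matrix(); M=p["tool_from_camera"]
    w=v@M[:3,:3].T@Rt.T; o=st["tool_pos"]+Rt@M[:3,3]
    return o+w*((z-o[2])/w[:,2])[:,None]
E
python3 - <<'E'
from h import *
from station import *
import json
a=np.radians(2.7)
print(env.read_state()['time_s'])
env.reach([489,-142.3,250],quat(a)); set_gripper(50); env.hold(0.2)
s=env.read_state(); im=viewer.camera("wrist"); cv2.imwrite("pics/w1.png",im)
print(s['time_s'],s['tool_pos'],s['qpos'],s['width'])
p=viewer.camera_params("wrist")
d=np.array([np.sin(a),np.cos(a)]);e=np.array([np.cos(a),-np.sin(a)])
b=np.array([489,-142.3])
C=np.array([[*(b+d*i*7+e*j*22),80] for i,j in [(1,1),(1,-1),(-1,-1),(-1,1)]])
o=np.array([487,-206])
B=np.array([[*(o+d*i*80+e*j*43),51] for i,j in [(1,1),(1,-1),(-1,-1),(-1,1)]])
cv2.polylines(im,[wproj(p,s,C).round().astype(int)],True,(255,255,0),1)
cv2.polylines(im,[wproj(p,s,B).round().astype(int)],True,(0,255,255),1)
cv2.imwrite("pics/w1o.png",im)
np.savez('w1.npz',tool_pos=s['tool_pos'],orientation=s['orientation'])
E
```

```text
0.15
3.7167 [ 488.98  -142.323  250.001] [-0.307  0.328  1.924  0.     0.889 -1.83 ] 49.855785963081814
```

View pics/w1o.png

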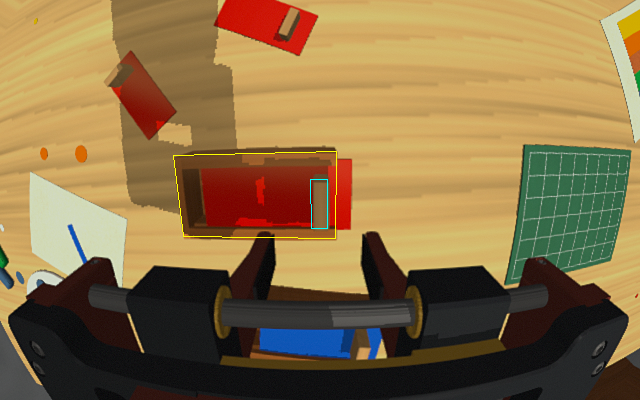

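```bash
python3 - <<'E'
import cv2
im=cv2.imread('pics/w1o.png')
cv2.imwrite('pics/w1c.png',cv2.resize(im[138:248,165:365],None,fx=4,fy=4,interpolation=cv2.INTER_CUBIC))
E
```

```text
(no output)
```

View pics/w1c.png

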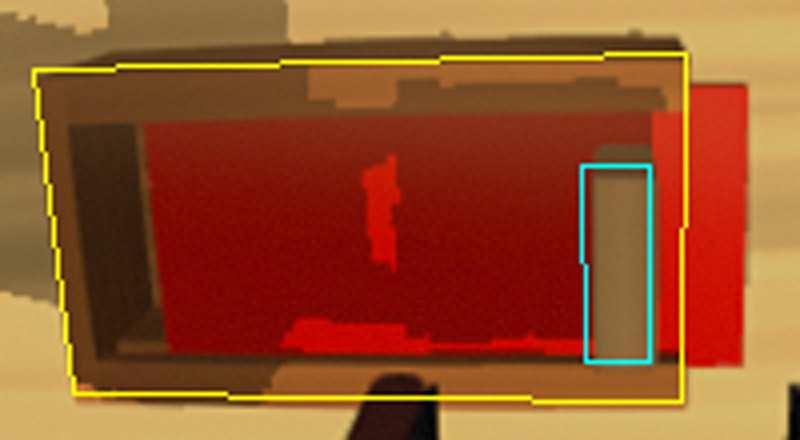

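The wrist overlay agrees with the fit: the yellow box rim and the cyan bar outline at (319,204) match within 1–2 mm. Next I descend and grip across the 14 mm thickness.

```bash
python3 - <<'E'
from h import *
from station import *
env.move_l([489,-142.0,150],rate=120)
print(env.move_l([489,-142.0,127.5],rate=40,f_stop=8))
s=env.read_state(); print(s['time_s'],s['tool_pos'],s['force'])
set_gripper(0)
s=env.read_state(); print(s['time_s'],s['tool_pos'],s['force'],s['wrist_torque'],s['width'])
cv2.imwrite("pics/side2.png",viewer.camera("side")[120:380,200:560])
E
```

```text
False
5.4583 [ 488.984 -141.991  127.354] [-0.163  0.481 -0.158]
6.1083 [ 489.065 -141.943  127.596] [0.206 0.341 1.58 ] [ 0.197  0.002 -0.036] 13.547054832919578
```

View pics/side2.png

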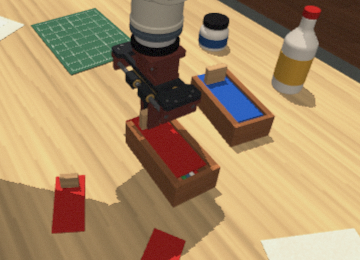

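The fingers closed to 13.5 mm on the bar, which matches its 14 mm thickness. The side picture shows the jaws on the grip at about (145,120). Now I draw it in steps and watch the force.

```bash
python3 - <<'E'
from h import *
from station import *
a=np.radians(2.7); d=np.array([np.sin(a),np.cos(a),0])
b=env.read_state()['tool_pos'].copy(); b[2]=127.5
for k in (15,45,75,105):
    st=env.move_l(b+d*k,rate=50,f_stop=15)
    s=env.read_state(); print(k,st,s['time_s'],s['tool_pos'],s['force'],s['wrist_torque'],s['width'])
    if st: break
cv2.imwrite("pics/side3.png",viewer.camera("side")[120:380,200:560])
cv2.imwrite("pics/top3.png",viewer.camera("top")[130:270,250:470])
E
```

```text
15 False 6.6083 [ 489.831 -126.258  127.612] [0.499 3.031 2.997] [ 0.437 -0.059  0.019] 14.085646362766783
45 False 7.3583 [491.203 -96.374 127.587] [0.688 3.663 5.663] [ 0.521 -0.119  0.009] 13.78876820484776
75 False 8.1083 [492.543 -66.335 127.547] [-0.143  3.214  5.311] [ 0.353 -0.067  0.044] 14.149238109856702
105 False 8.8583 [493.951 -36.556 127.505] [0.375 1.658 2.433] [ 0.191 -0.032 -0.013] 13.856518982904847
```

View pics/side3.png

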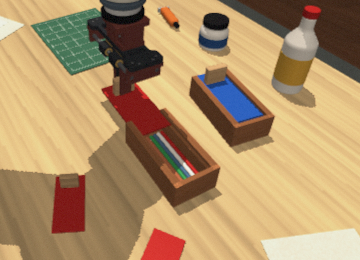

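View pics/top3.png

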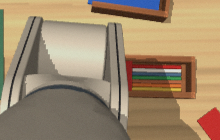

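The lid is following level and the box is open, with forces of 6 N or less. I draw it clear and lift it.

```bash
python3 - <<'E'
from h import *
from station import *
a=np.radians(2.7); d=np.array([np.sin(a),np.cos(a),0])
b=np.array([489.065,-141.943,127.5])
for k in (135,165):
    st=env.move_l(b+d*k,rate=50,f_stop=15)
    s=env.read_state(); print(k,st,s['time_s'],s['tool_pos'],s['force'],s['wrist_torque'],s['width'])
    if st: raise SystemExit
env.move_l(b+d*165+[0,0,12],rate=40)
env.hold(0.2)
s=env.read_state(); print(s['time_s'],s['tool_pos'],s['force'],s['wrist_torque'],s['width'])
cv2.imwrite("pics/side4.png",viewer.camera("side")[90:350,200:560])
cv2.imwrite("pics/w4.png",viewer.camera("wrist"))
E
```

```text
135 False 9.7083 [495.403  -6.747 127.48 ] [1.041 0.575 0.873] [ 0.118 -0.008 -0.01 ] 14.018181943352147
165 False 10.4583 [496.786  22.98  127.467] [ 0.12   0.229 -0.851] [0.066 0.006 0.014] 13.770438121154669
11.1083 [496.743  22.837 139.403] [-0.502 -0.298 -0.572] [0.067 0.004 0.014] 13.556313543662768
```

View pics/side4.png

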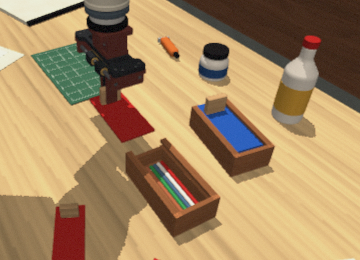

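View pics/w4.png

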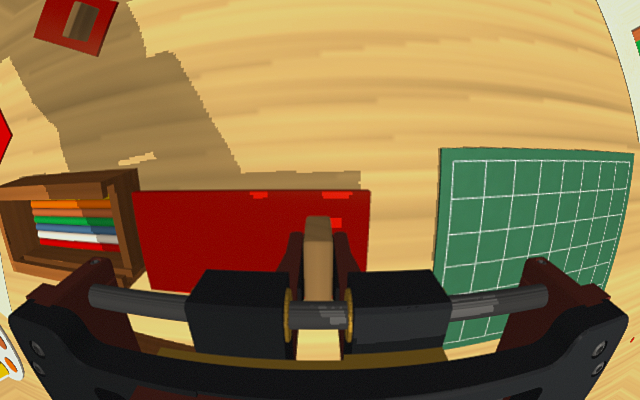

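The lid is clear of the grooves and hangs level, with no load from the box. Its plate is at about (135–370, 190–290) in the wrist view, between the box and the mat. I carry it to the mat centre at (543.6, 246.6) and lower it.

```bash
python3 - <<'E'
from h import *
from station import *
a=np.radians(2.7); d=np.array([np.sin(a),np.cos(a)])
t=np.array([543.6,246.6])+45*d
env.move_l([*t,140],rate=110)
env.move_l([*t,100],rate=60)
env.hold(0.3)
s=env.read_state(); print(s['time_s'],s['tool_pos'],s['force'],s['wrist_torque'],s['width'])
cv2.imwrite("pics/side5a.png",cv2.resize(viewer.camera("side")[60:260,180:440],None,fx=3,fy=3)[:600])
st=env.move_l([*t,93],rate=10,f_stop=2.5)
s=env.read_state(); print(st,s['time_s'],s['tool_pos'],s['force'],s['wrist_torque'])
cv2.imwrite("pics/side5.png",cv2.resize(viewer.camera("side")[60:260,180:440],None,fx=3,fy=3)[:600])
E
```

```text
14.9583 [545.857 291.636 100.367] [ 0.924 -0.318 -1.586] [ 0.105  0.006 -0.   ] 13.888385126876036
True 15.5583 [545.712 291.536  94.636] [ 0.195 -0.615  3.929] [ 0.031  0.    -0.032]
```

View pics/side5.png

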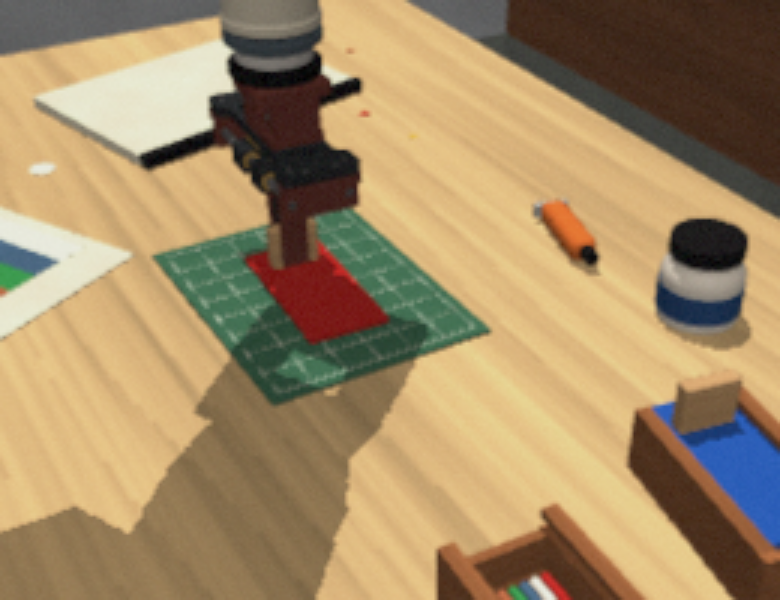

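Contact came at TCP z = 94.6, against 94.5 expected for a lid lying flat. The side picture shows the plate flat on the mat at about (315,290). I release and retreat straight up.

```bash
python3 - <<'E'
from h import *
from station import *
set_gripper(45); env.hold(0.2)
s=env.read_state(); print(s['time_s'],s['width'],s['force'])
x,y,z=s['tool_pos']
env.move_l([x,y,180],rate=80)
env.move_l([x,y,300],rate=150)
env.reach([300,520,300],s['orientation'])
print(env.read_state()['time_s'])
cv2.imwrite("pics/side6.png",viewer.camera("side"))
cv2.imwrite("pics/top6.png",viewer.camera("top"))
E
```

```text
16.475 44.8374555717945 [-0.89   0.462  0.048]
19.9167
```

View pics/side6.png

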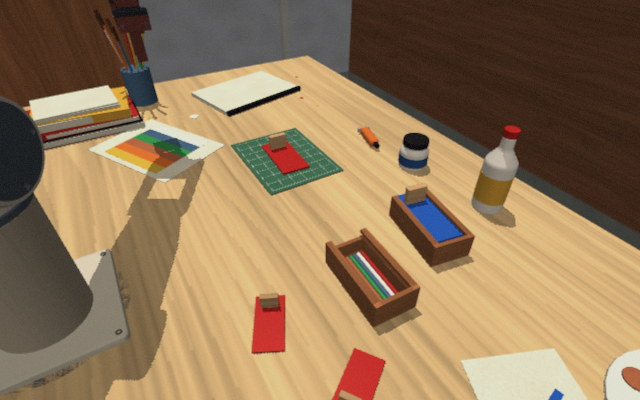

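View pics/top6.png

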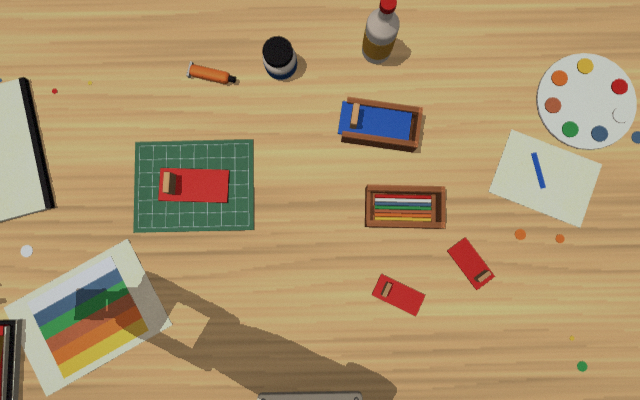

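The lid lies flat with its grip up at (194,185), and the mat centre is at (194,186). The blue lid has not moved.

```bash
python3 - <<'E'
from h import *
from station import *
a=cv2.imread('pics/top0.png');b=cv2.imread('pics/top6.png')
print('blue diff',cv2.absdiff(a,b)[95:155,335:425].max())
m=cv2.inRange(cv2.cvtColor(b,cv2.COLOR_BGR2HSV),(0,150,60),(8,255,255))[140:232,135:253]
r=cv2.minAreaRect(cv2.findNonZero(m)); X=unproj(viewer.camera_params("top"),cv2.boxPoints(r)+[135,140],9)
print(X.mean(0),np.linalg.norm(np.diff(X,axis=0),axis=1))
s=env.read_state();print(s['time_s'],s['force'],abs(s['dq']).max())
workorder.sign_off()
E
```

```text
blue diff 19
[543.568 244.381   9.   ] [ 71.773 151.478  71.662]
20.0167 [-0.473  0.372  0.376] 0.0026788865305316907
the job is handed in; nothing more can be done
```

The red lid is off its box and lying flat, grip up, in the middle of the green mat, and I have handed the job in. The sign-off gives no verdict, so the results below are my own checks.

I gripped the boxed lid across the 14 mm bar and drew it about 165 mm straight out. The force on the tool stayed under 7 N, with no sign of binding. I then carried it to the mat, lowered it until it touched, released it and moved the arm clear.

**Last checks:**
- **Position:** the lid's plate measures 151 × 72 mm, and its centre is at (543.6, 244.4). That is about 2 mm from my measured mat centre.
- **Height:** it touched the mat at a tool height of 94.6 mm, against 94.5 mm expected for a plate lying flat.
- **Blue lid:** it looks unmoved between the first and last top pictures, with only small brightness differences (19 of 255 at most).
- **Arm and time:** the arm was still with about zero force on the tool, and the clock read 20.0 s of the 40 s allowed.

No check failed. The largest disagreement was 4 mm in the bar's x position between the top and side cameras. I used a value between the two, and the wrist camera view agreed within 1–2 mm.

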